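# Switch on the interlocked bench supply

## Task

Switch on the bench's grey two-handle supply box: turn the isolator (the handle with the longer bar, on the box's left) fully clockwise to its stop, which unlocks the other handle, then turn the selector (the shorter bar, on the right) fully clockwise to its stop. Leave both handles fully turned and let go.

Things in the scene. Friction and masses are not known exactly. Their poses are not given: they have to be found in the camera images.
- isolator (a joint): Angle (rad) of the left (+y) handle of a fixed grey box 124 x 204 x 48 mm high, turned up to 20 degrees. 0 off, grows clockwise from above, stop at 1.047 (60 degrees) = on; stays put, resists with 0.06 N m. Its steel D-shaped disc (radius 46 mm) blocks the selector's fan plate until the last 13 degrees, and is itself held once the selector is on.
- selector (a joint): Angle (rad) of the right (-y) handle on the same box, its axis 104 mm from the isolator's. 0 off, grows clockwise seen from above, hard stop at 1.047 (60 degrees) = on; stays where it is left, resists with about 0.06 N m. Blocked at 0 (2 to 3 degrees of play) by the isolator's disc until the isolator is on.
- isolator_grip (a point): Point on the isolator's vertical turning axis, in its upright black bar, 90 mm above the bench; turns with it, z up. Bar: 62 mm along this frame's x, centred, 14 mm thick along y (pinch across y), from 64 to 105 mm above the bench. Below it: a skirt of 16 mm radius, top at 66 mm, and the handles' steel plates, tops at 57 mm.
- selector_grip (a point): Point on the selector's vertical turning axis, in its upright black bar, 90 mm above the bench; turns with it, z up. Bar: 44 mm along this frame's x (-23 to +21; the -x nose is rounded, with a thin white line on top), 14 mm thick along y (pinch across y), from 67 to 105 mm above the bench. Below it: a skirt of 20 mm radius, top at 69 mm.

How it is judged:
By the outcome, as a careful person would: the job done as asked, in the order asked, and still so for the second after the job is handed in, with the robot touching nothing.
It also fails if it takes over 42 s, if anything falls off the work surface, if the arm or the gripper's body presses on something with over 40 N, if the wrist force passes 120 N, or if a joint passes its speed limit or range.

## Robot

A 6-joint arm with a two-finger parallel gripper is mounted at the origin on a cart in front of the work surface, level with it; the furniture and walls round the work are solid. World frame = base frame: x ahead of the robot, y to its left, z up, the work surface at z = 0. Lengths are in m, angles in rad, forces in N, time in s.
With the tool pointing down it reaches from about 0.35 to 1 m from the base axis. Payload 7.1 kg.
Tool frame: the origin (TCP) lies on the centre line of the jaws, within the pads' length; the fingertips stand 8 mm ahead of it and the grasp point (between the pads) lies 11 mm behind it (arm.tip_reach is the distance from the TCP to the fingertips, in m); z points along the fingers, y is the line along which they close (so a half turn about z gives the same grasp; the last joint's range is limited). The gripper opens to 85 mm and grips with 20 to 120 N. Pads are 22 mm wide; open, the fingers measure 114 mm over their backs; the gripper's body (76 mm by 85 mm) begins 54 mm behind the grasp point. The pads swing forward as they close: fully open they stand 13 mm farther back than shut.
Start: joints at [-1.261, 0.423, 1.63, -0, 1.089, -0.019], TCP at [0.202, -0.591, 0.239] pointing down, gripper open.
Joint ranges: [-3, 3], [-0.9, 2.11], [0.09, 2.58], [-1.31, 4.45], [0.11, 2.69], [-2.54, 2.54]. Speed limits (rad/s): [2.39, 2.39, 3.01, 3.14, 3.14, 3.14].

## Interface

Orientations are given as [roll, pitch, yaw] about the fixed x, y, z axes, in that order (R = Rz(yaw) Ry(pitch) Rx(roll)).
In Python, from plant import arm gives the robot as it stands.
- The arm moves only by the tool step_arm, never from a script. Its argument "steps" is a list of rows, each a list of 3 entries, a list of its own where there are three numbers: the shift along the tool's x, y, z normalised to -1 to 1, where 1 is 0.025 m, then the turn, a rotation vector about the tool's x, y, z normalised to -1 to 1, where 1 is 6 degrees, then the opening, from 0 (shut) to 1 (fully open). A call has 1 to 12 rows; each row shifts and turns the commanded pose from where the row before left it, along the tool's axes as they then stand; what a row does not reach is not made up. A row lasts 1/8 s, in which the tool goes at most 62.5 mm and 10.7 degrees, less where a joint would pass 70% of its speed; a pose out of reach is approached as far as the arm can. A call with a number of a shift or a turn outside -1 to 1 is refused whole. A call with a gripper value outside its range is refused whole. The fingers move at their own pace and stop on an object; "squeeze" is the grip in N (left out, the last holds). Time passes only in rows, so rows that do not move let the fingers close. It gives the time, the measured TCP pose, the force, the opening and the grip force at its end, in the units of the state.
- arm.state(): the state, without advancing time (a new reading comes with each control period).
- arm.grab_frame(name): name is "side" or "top" or "wrist"; returns a dict with "color" (384x512x3 uint8, red, green, blue), "intrinsics" (3x3 intrinsics, pixels), "origin" and "rotation" of the camera in the world. Camera axes: x right, y down, z forward; pixel columns grow to the right and rows downward; lengths in m; the calibration is good to about 2 mm. A picture is of the moment at which its call begins. There is no depth.
- arm.job_done(): hands the job in; it is judged then, once.
The state is a dict: "clock": time; "joints": joint angles; "qvel": joint speeds; "joint_torque": joint torques, N m; "tcp_pos": TCP position; "orientation": TCP orientation; "force": force on the tool from outside, world axes, zero at the start; "wrist_torque": the same for the moment, N m; "opening": finger opening in m; "grip_force": force on a finger pad.
Only numpy, scipy, OpenCV 4.12 (cv2) and the standard library are available. Lean on these libraries where they do the work, as an engineer would, in place of code of your own. Each camera call takes 0.05 s, during which the arm holds its last target. There are 200 camera calls.

## Working session

There is one attempt and no reset: what is moved stays moved. The work goes in short steps, Python scripts to look and compute and a tool call to move; the robot and the scene stay as the last step left them, time stands still between calls to the robot, and variables do not carry over. Pictures are saved under pics/ and viewed, at most 10 in all, crops included, and the job is handed in when it is done.

Besides the shell and the picture viewer there is one more tool, called after "Emit:" in YAML: its name, and indented under it one key for each argument. step_arm: Moves the arm, as the interface text tells. Its arguments: {"type":"object","properties":{"steps":{"type":"array","items":{"type":"array"}},"squeeze":{"type":"number"}},"required":["steps"]}

```bash
mkdir -p pics; cat > h.py <<'E'
import numpy as np,cv2
from plant import arm
def snap(name,f):
    d=arm.grab_frame(name); cv2.imwrite('pics/'+f+'.png',d['color'][:,:,::-1])
    np.savez('pics/'+f+'.npz',**{k:np.array(d[k]) for k in('intrinsics','origin','rotation')}); return d
def ray(f,u,v,z):
    d=np.load('pics/'+f+'.npz'); r=d['rotation']@np.linalg.inv(d['intrinsics'])@[u,v,1]
    return d['origin']+r*(z-d['origin'][2])/r[2]
E
python3 - <<'E'
from h import *
import os
a=snap('top','t1');b=snap('side','s1')
im=np.hstack([a['color'],b['color']])[:,:,::-1]
print(a['origin'],b['origin'],arm.state())
E
```

```text
[0.45737797 0.05143686 0.96488601] [ 0.31297767 -0.65532357  0.55668842] {'clock': 0.1, 'joints': array([-1.26104360e+00,  4.23779946e-01,  1.63060165e+00,  1.11248896e-05,
        1.08862646e+00, -1.89729458e-02]), 'qvel': array([-0.00179995, -0.00206166, -0.0021616 ,  0.00064534,  0.00109281,
       -0.00054963]), 'joint_torque': array([ 5.33015591e-04, -5.58425546e+01, -2.82443637e+01, -1.81460700e-05,
        2.96401122e-03, -2.09586221e-05]), 'tcp_pos': array([ 0.20166835, -0.59105704,  0.23861842]), 'orientation': array([-3.14017769e+00, -3.67002969e-05,  3.28720478e-01]), 'force': array([-0.11882894,  0.20890296,  0.22081314]), 'wrist_torque': array([-0.01436427, -0.049474  , -0.02823321]), 'grip_force': 0.0, 'opening': 0.08552582606787197}
```

View pics/t1.png

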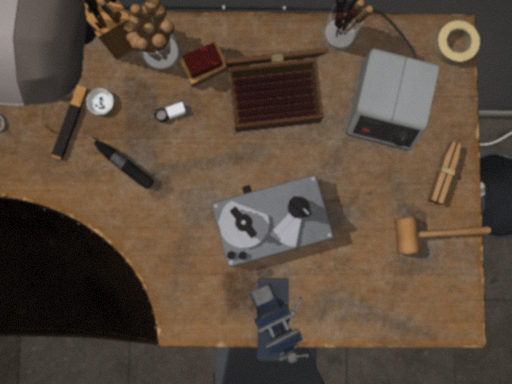

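View pics/s1.png

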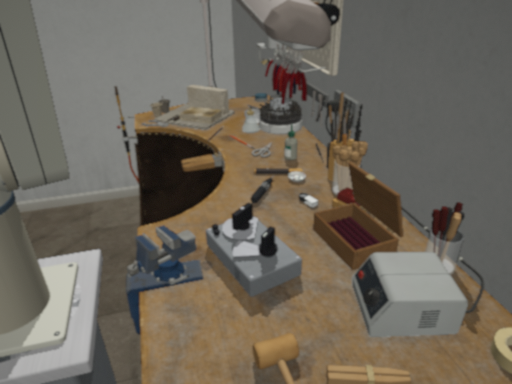

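The top view shows the box at about (272,220), with the isolator near (243,222) and the selector near (298,207). I'll zoom in on it.

```bash
python3 - <<'E'
from h import *
im=cv2.imread('pics/t1.png')[165:275,200:345]
cv2.imwrite('pics/t1c.png',cv2.resize(im,None,fx=5.4,fy=5.4,interpolation=cv2.INTER_CUBIC))
for p in [(214,206,.048),(319,178,.048),(331,239,.048),(229,264,.048),(243,222,.105),(298,207,.105)]: print(p,ray('t1',*p).round(4))
E
```

```text
Traceback (most recent call last):
  File "h.py", line 8, in ray
    return d['origin']+r*(z-d['origin'][2])/r[2]
                                            ~^^^
IndexError: invalid index to scalar variable.
```

View pics/t1c.png

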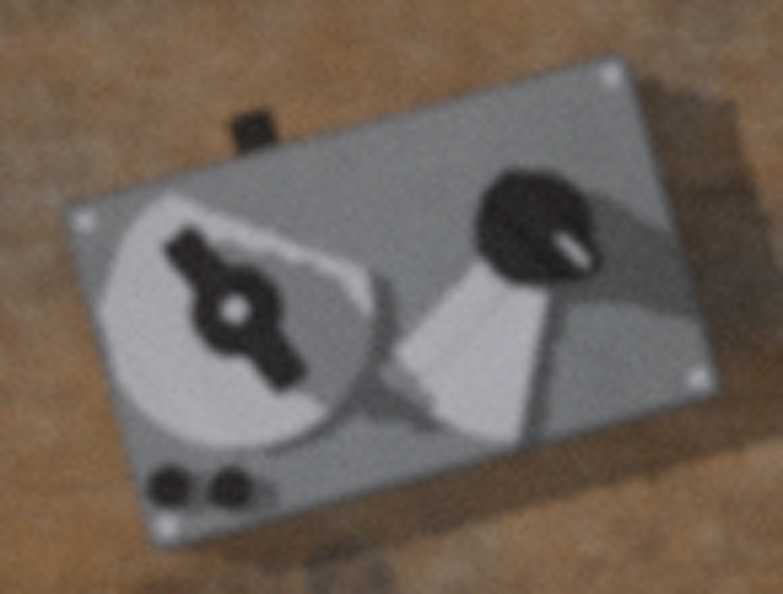

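The crop shows the isolator bar running from (185,248) to (290,375), with its hub at (236,310). The selector knob is at (530,228), and its white line runs from (558,236) to (590,268).

```bash
python3 - <<'E'
from h import *
d=np.load('pics/t1.npz');print(d['rotation'],d['intrinsics'],np.load('pics/s1.npz')['rotation'])
E
```

```text
[-3.0584721  -0.01160074 -1.56514783] [[493.6549711    0.         257.19964556]
 [  0.         493.6549711  187.86455994]
 [  0.           0.           1.        ]] [-2.10013576  0.01319317 -0.27731674]
```

```bash
sed -i "s/d\['rotation'\]@/Rot.from_euler('xyz',d['rotation']).as_matrix()@/; 1a from scipy.spatial.transform import Rotation as Rot" h.py; cat > m.py <<'E'
from h import *
g=lambda x,y,z:ray('t1',x/5.4+200-.4,y/5.4+165-.4,z)
for n,x,y,z in [('c',67,210,.048),('c',618,57,.048),('c',717,392,.048),('c',158,548,.048),('iso hub',236,310,.105),('barA',185,248,.105),('barB',290,378,.105),('sel tip',590,268,.105),('selw',558,236,.105),('fanL',398,352,.057),('fanR',515,442,.057)]: print(n,g(x,y,z).round(4))
E
python3 m.py
```

```text
c [0.5042 0.125  0.048 ]
c [ 0.5584 -0.065   0.048 ]
c [ 0.4431 -0.0985  0.048 ]
c [0.3892 0.0925 0.048 ]
iso hub [0.4694 0.0657 0.105 ]
barA [0.4892 0.0823 0.105 ]
barB [0.4477 0.0482 0.105 ]
sel tip [ 0.4836 -0.0484  0.105 ]
selw [ 0.4938 -0.0381  0.105 ]
fanL [0.4562 0.0114 0.057 ]
fanR [ 0.426  -0.0284  0.057 ]
```

Emit:
step_arm:
  steps:
    - [[0.78,-0.89,0],[0,0,0],0.6]
    - [[0.78,-0.89,0],[0,0,0],0.6]
    - [[0.78,-0.89,0],[0,0,0],0.6]
    - [[0.78,-0.89,0],[0,0,0],0.6]
    - [[0.78,-0.89,0],[0,0,0],0.6]
    - [[0.78,-0.89,0],[0,0,0],0.6]
    - [[0.78,-0.89,0],[0,0,0],0.6]
    - [[0.78,-0.89,0],[0,0,0],0.6]
    - [[0.78,-0.89,0],[0,0,0],0.6]
    - [[0.78,-0.89,0],[0,0,0],0.6]
    - [[0.78,-0.89,0],[0,0,0],0.6]
    - [[0.78,-0.89,0],[0,0,0],0.6]

```text
clock: 1.6
tcp_pos: [0.3372, -0.2622, 0.2392]
orientation: [-3.141, 0.0, 0.329]
force: [0.8, 0.1, -0.4]
opening: 0.0512
grip_force: 0.0
```

Emit:
step_arm:
  steps:
    - [[0.78,-0.89,0],[0,0,0],0.6]
    - [[0.78,-0.89,0],[0,0,0],0.6]
    - [[0.78,-0.89,0],[0,0,0],0.6]
    - [[0.78,-0.89,0],[0,0,0],0.6]
    - [[0.78,-0.89,0],[0,0,0],0.6]
    - [[0.78,-0.89,0],[0,0,0],0.6]
    - [[0.78,-0.89,0],[0,0,0],0.6]
    - [[0.78,-0.89,0],[0,0,0],0.6]
    - [[0.78,-0.89,0],[0,0,0],0.6]
    - [[0.78,-0.89,0],[0,0,0],0.6]
    - [[0.78,-0.89,0],[0,0,0],0.6]
    - [[0.78,-0.89,0],[0,0,0],0.6]

```text
clock: 3.1
tcp_pos: [0.4724, 0.066, 0.2391]
orientation: [-3.141, 0.001, 0.329]
force: [0.2, -0.2, 0.3]
opening: 0.0513
grip_force: 0.0
```

Emit:
step_arm:
  steps:
    - [[0,0,0],[0,0,-1],0.6]
    - [[0,0,0],[0,0,-1],0.6]
    - [[0,0,0],[0,0,-1],0.6]
    - [[0,0,0],[0,0,-1],0.6]
    - [[0,0,0],[0,0,0],0.6]

```text
clock: 3.72
tcp_pos: [0.4721, 0.065, 0.2391]
orientation: [-3.141, 0.0, 0.747]
force: [-1.7, 0.5, -1.1]
opening: 0.0513
grip_force: 0.0
```

```bash
python3 - <<'E'
from h import *
d=snap('wrist','w1');cv2.imwrite('pics/w1b.png',cv2.resize(d['color'][:,:,::-1],(768,576)))
s=arm.state();print(d['origin'],d['rotation'],s['tcp_pos'],s['orientation'],s['opening'],s['clock'],s['joints'])
E
```

```text
[0.5230086  0.11195026 0.37361687] [ 2.86504213e+00  9.00502163e-04 -8.23546885e-01] [0.47214103 0.06502041 0.23913624] [-3.14129895e+00  3.39760991e-04  7.45586051e-01] 0.051505870217676546 3.775 [1.11860044e-01 2.04610195e-01 1.94909532e+00 4.24861333e-05
 9.88334844e-01 9.37046991e-01]
```

View pics/w1b.png

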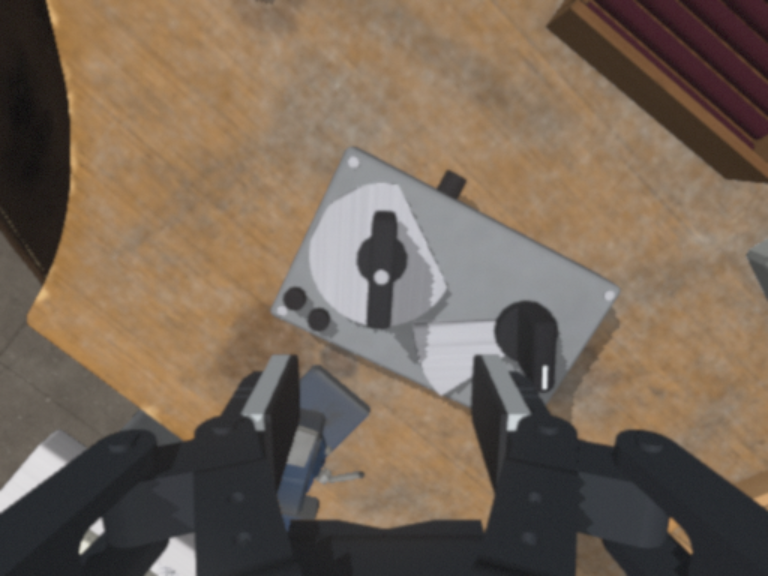

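The wrist view shows the isolator bar running from (385,212) to (379,327). The selector line runs from (545,366) to (545,388).

```bash
python3 - <<'E'
from h import *
g=lambda x,y,z:ray('w1',x/1.5,y/1.5,z)
a,b=g(385,212,.105),g(379,327,.105)
print('iso',a,b,(a+b)/2,np.linalg.norm(a-b),np.degrees(np.arctan2(*(a-b)[1::-1])))
p,q=g(545,366,.105),g(545,388,.105);u=(p-q)/np.linalg.norm(p-q);print('sel',p,q,q+.022*u,np.degrees(np.arctan2(u[1],u[0])))
c=[g(*t,.048) for t in [(352,147),(620,290),(272,310)]];d=c[1]-c[0];print(c,np.linalg.norm(d),np.degrees(np.arctan2(d[0],-d[1])))
E
```

```text
iso [0.49697111 0.08825818 0.105     ] [0.44780987 0.04727433 0.105     ] [0.47239049 0.06776625 0.105     ] 0.06400393398174951 39.81667825842892
sel [ 0.4947092  -0.03802755  0.105     ] [ 0.48539194 -0.0482602   0.105     ] [ 0.50020367 -0.03199328  0.105     ] 47.680809814343206
[array([0.50685717, 0.12507224, 0.048     ]), array([ 0.55929712, -0.06568175,  0.048     ]), array([0.39208327, 0.0942233 , 0.048     ])] 0.1978308136561819 15.371391534674787
```

Emit:
step_arm:
  steps:
    - [[0.03,-0.08,0.9],[0,0,0.5],0.6]
    - [[0,0,0.9],[0,0,0],0.6]
    - [[0,0,0.9],[0,0,0],0.6]
    - [[0,0,0.9],[0,0,0],0.6]
    - [[0,0,0.9],[0,0,0],0.6]
    - [[0,0,0.9],[0,0,0],0.6]
    - [[0,0,0.6],[0,0,0],0.6]
    - [[0,0,0.36],[0,0,0],0.6]
    - [[0,0,0],[0,0,0],0.6]
  squeeze: 40

```text
clock: 4.9
tcp_pos: [0.4713, 0.0669, 0.08]
orientation: [-3.141, 0.001, 0.695]
force: [0.3, 0.6, 0.2]
opening: 0.0513
grip_force: 0.0
```

Emit:
step_arm:
  steps:
    - [[0,0,0],[0,0,0],0.3]
    - [[0,0,0],[0,0,0],0.1]
    - [[0,0,0],[0,0,0],0]
    - [[0,0,0],[0,0,0],0]
    - [[0,0,0],[0,0,0],0]
  squeeze: 40

```text
clock: 5.52
tcp_pos: [0.4716, 0.0675, 0.0811]
orientation: [-3.141, -0.001, 0.695]
force: [-2.6, 4.4, 5.3]
opening: 0.0133
grip_force: 40.1
```

```bash
python3 - <<'E'
from h import *
s=arm.state();print(s)
E
```

```text
{'clock': 5.525, 'joints': array([1.16722709e-01, 4.73721360e-01, 2.04671802e+00, 1.07497903e-03,
       6.20490835e-01, 9.91784984e-01]), 'qvel': array([-0.00064745,  0.0011328 , -0.00128607,  0.00014664,  0.00070685,
        0.00086384]), 'joint_torque': array([ -1.89385973, -44.06951308, -15.91361582,  -0.6851799 ,
        -0.53181309,  -0.05735946]), 'tcp_pos': array([0.47160845, 0.06746469, 0.08106232]), 'orientation': array([-3.14143135e+00, -8.96567090e-04,  6.94859591e-01]), 'force': array([-2.56483975,  4.36894728,  5.26657193]), 'wrist_torque': array([ 0.51730049,  0.35313911, -0.09782022]), 'grip_force': 40.08699059486389, 'opening': 0.013316623196700707}
```

Emit:
step_arm:
  steps:
    - [[0,0,0],[0,0,0.8],0]
    - [[0,0,0],[0,0,0.8],0]
    - [[0,0,0],[0,0,0.8],0]
    - [[0,0,0],[0,0,0.8],0]
    - [[0,0,0],[0,0,0.8],0]
    - [[0,0,0],[0,0,0.8],0]
    - [[0,0,0],[0,0,0.8],0]
    - [[0,0,0],[0,0,0.8],0]
    - [[0,0,0],[0,0,0.8],0]
    - [[0,0,0],[0,0,0.8],0]
    - [[0,0,0],[0,0,0.8],0]
    - [[0,0,0],[0,0,0.8],0]

```text
clock: 7.02
tcp_pos: [0.4721, 0.0659, 0.0812]
orientation: [3.14, -0.002, -0.309]
force: [2.2, -10.2, 3.8]
opening: 0.0136
grip_force: 65.7
```

Emit:
step_arm:
  steps:
    - [[0,0,0],[0,0,0.4],0]
    - [[0,0,0],[0,0,0.3],0]
    - [[0,0,0],[0,0,0],0]

```text
clock: 7.4
tcp_pos: [0.4721, 0.0659, 0.0812]
orientation: [3.139, -0.003, -0.374]
force: [-0.2, -7.9, 6.8]
opening: 0.0135
grip_force: 108.8
```

```bash
python3 - <<'E'
from h import *
s=arm.state();print(s['wrist_torque'],s['orientation'],s['joints'])
E
```

```text
[-1.25685628  0.12883157  2.85578604] [ 3.13909720e+00 -2.80959617e-03 -3.74346397e-01] [ 0.11579926  0.47357436  2.04634963 -0.00606237  0.6203733   2.06587593]
```

The wrist torque of 2.9 N m after about 61° of turn means the isolator is on its stop. I'll ease off a little, release and rise.

Emit:
step_arm:
  steps:
    - [[0,0,0],[0,0,-0.2],0]
    - [[0,0,0],[0,0,0],0.3]
    - [[0,0,0],[0,0,0],0.6]
    - [[0,0,0],[0,0,0],0.6]
    - [[0,0,-0.5],[0,0,0],0.6]
    - [[0,0,-0.9],[0,0,0],0.6]
    - [[0,0,-0.9],[0,0,0],0.6]
    - [[0,0,-0.9],[0,0,0],0.6]
    - [[0,0,-0.9],[0,0,0],0.6]
    - [[0,0,-0.9],[0,0,0],0.6]
    - [[0,0,0],[0,0,0],0.6]

```text
clock: 8.78
tcp_pos: [0.4727, 0.0672, 0.2074]
orientation: [-3.14, -0.004, -0.362]
force: [0.3, 0.6, 0.1]
opening: 0.0512
grip_force: 0.0
```

```bash
python3 - <<'E'
from h import *
d=snap('wrist','w2');cv2.imwrite('pics/w2b.png',cv2.resize(d['color'][:,:,::-1],(768,576)))
s=arm.state();print(s['tcp_pos'],s['orientation'],s['opening'],s['clock'])
E
```

```text
[0.47188863 0.06708924 0.20622789] [-3.14054453e+00 -1.88586077e-03 -3.62368066e-01] 0.05092670054534158 8.825
```

View pics/w2b.png

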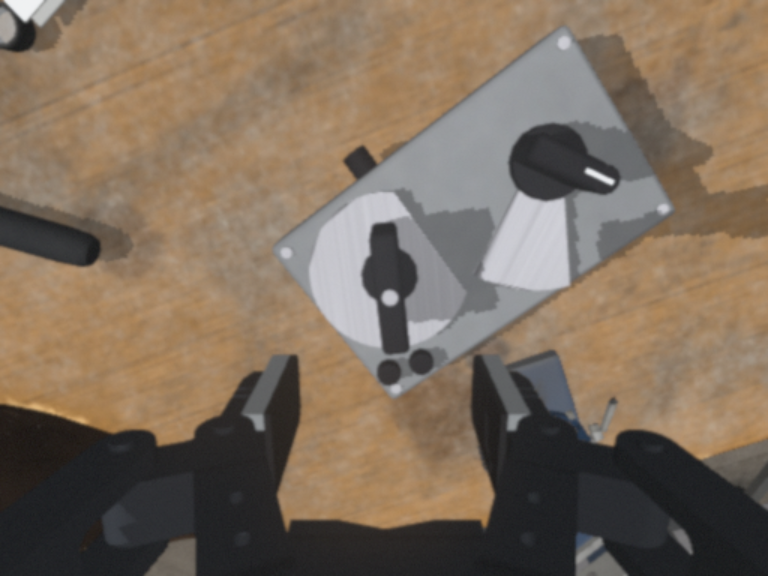

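The wrist view shows the isolator turned, with its bar from (384,226) to (396,352). The selector line runs from (586,170) to (613,184), and its bar's tail is at about (533,148).

```bash
python3 - <<'E'
from h import *
g=lambda x,y,z:ray('w2',x/1.5,y/1.5,z)
a,b=g(384,226,.105),g(396,352,.105)
print('iso',(a+b)/2,np.linalg.norm(a-b),np.degrees(np.arctan2(*(a-b)[1::-1])))
p,q=g(586,170,.105),g(613,184,.105);u=(p-q)/np.linalg.norm(p-q);print('sel',p,q,q+.022*u,np.degrees(np.arctan2(u[1],u[0])))
t=g(533,148,.105);n=g(618,183,.105);w=t-n;print(np.linalg.norm(w),np.degrees(np.arctan2(w[1],w[0])),n+w/np.linalg.norm(w)*.023)
c=[g(*t,.048) for t in [(564,26),(674,210),(274,246),(395,397)]];d=c[0]-c[2];print(np.mean(c,0),np.degrees(np.arctan2(d[0],-d[1])))
E
```

```text
iso [0.47236676 0.06500638 0.105     ] 0.06332122065155696 -15.354945373653413
sel [ 0.49437412 -0.03766795  0.105     ] [ 0.48399085 -0.04755488  0.105     ] [ 0.49992334 -0.03238399  0.105     ] 43.597324614193745
0.042654670824974414 48.177857350579515 [ 0.49896054 -0.03264664  0.105     ]
[0.47529597 0.01318427 0.048     ] 15.659535781122404
```

The isolator's flat now lies square to the line between the two axes. The bar is at box −30°, which is the stop (it started at about 5°). Next I'll move to the selector at (0.4995, −0.0325), yaw about 46°.

Emit:
step_arm:
  steps:
    - [[0.61,0.83,0],[0,0,0],0.6]
    - [[0.61,0.83,0],[0,0,0],0.6]
    - [[0.61,0.83,0],[0,0,0],0.6]
    - [[0.61,0.83,0],[0,0,0],0.6]
    - [[0,0,0],[0,0,-0.93],0.6]
    - [[0,0,0],[0,0,-0.93],0.6]
    - [[0,0,0],[0,0,-0.93],0.6]
    - [[0,0,0],[0,0,-0.93],0.6]
    - [[0,0,0],[0,0,-0.93],0.6]
    - [[0,0,0],[0,0,-0.93],0.6]
    - [[0,0,0],[0,0,-0.93],0.6]
    - [[0,0,0],[0,0,-0.93],0.6]

```text
clock: 10.32
tcp_pos: [0.4984, -0.0321, 0.2042]
orientation: [-3.141, 0.002, 0.42]
force: [-0.3, 0.6, -0.2]
opening: 0.0513
grip_force: 0.0
```

Emit:
step_arm:
  steps:
    - [[0,0,0],[0,0,-0.93],0.6]
    - [[0,0,0],[0,0,-0.93],0.6]
    - [[0,0,0],[0,0,-0.93],0.6]
    - [[0,0,0],[0,0,-0.93],0.6]
    - [[0,0,0],[0,0,0],0.6]

```text
clock: 10.95
tcp_pos: [0.4985, -0.0321, 0.2044]
orientation: [-3.14, 0.001, 0.805]
force: [-0.4, 0.5, 0.3]
opening: 0.051
grip_force: 0.0
```

```bash
python3 - <<'E'
from h import *
d=snap('wrist','w3');cv2.imwrite('pics/w3b.png',cv2.resize(d['color'][:,:,::-1],(768,576)))
s=arm.state();print(s['tcp_pos'],s['orientation'],s['opening'],s['clock'],s['joints'])
E
```

```text
[ 0.49858457 -0.03216235  0.20452431] [-3.14034147e+00  9.43261610e-04  8.04293275e-01] 0.05152899629136821 11.0 [-8.82680046e-02  2.88698796e-01  1.93068567e+00  6.33159856e-05
  9.23774289e-01  6.78197430e-01]
```

View pics/w3b.png

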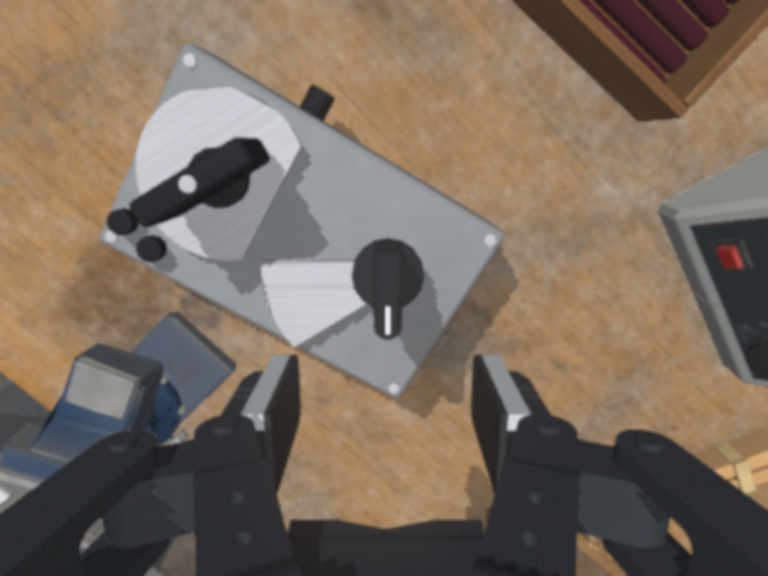

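The selector bar is vertical in this view at column 387, midway between the fingers, so it is aligned. Descend and grip.

Emit:
step_arm:
  steps:
    - [[0,0,0.9],[0,0,0],0.6]
    - [[0,0,0.9],[0,0,0],0.6]
    - [[0,0,0.9],[0,0,0],0.6]
    - [[0,0,0.9],[0,0,0],0.6]
    - [[0,0,0.8],[0,0,0],0.6]
    - [[0,0,0.46],[0,0,0],0.6]
    - [[0,0,0],[0,0,0],0.3]
    - [[0,0,0],[0,0,0],0.1]
    - [[0,0,0],[0,0,0],0]
    - [[0,0,0],[0,0,0],0]
    - [[0,0,0],[0,0,0],0]
  squeeze: 40

```text
clock: 12.38
tcp_pos: [0.4996, -0.0323, 0.0844]
orientation: [3.141, -0.001, 0.806]
force: [-0.9, -1.7, 5.9]
opening: 0.0133
grip_force: 41.6
```

Emit:
step_arm:
  steps:
    - [[0,0,0],[0,0,0.5],0]
    - [[0,0,0],[0,0,0.5],0]
    - [[0,0,0],[0,0,0.5],0]
    - [[0,0,0],[0,0,0],0]

```text
clock: 12.88
tcp_pos: [0.4998, -0.0325, 0.0844]
orientation: [3.14, -0.001, 0.65]
force: [0.4, -2.8, 5.2]
opening: 0.0133
grip_force: 41.7
```

```bash
python3 - <<'E'
from h import *
s=arm.state();print(s['wrist_torque'],s['orientation'],s['tcp_pos'])
E
```

```text
[-0.29697255  0.02004782 -0.07396342] [ 3.14028358e+00 -8.90554459e-04  6.49851699e-01] [ 0.499815   -0.03250347  0.08441464]
```

It turned 9° without resistance, so the selector is unlocked. Carry on to the stop.

Emit:
step_arm:
  steps:
    - [[0,0,0],[0,0,0.75],0]
    - [[0,0,0],[0,0,0.75],0]
    - [[0,0,0],[0,0,0.75],0]
    - [[0,0,0],[0,0,0.75],0]
    - [[0,0,0],[0,0,0.75],0]
    - [[0,0,0],[0,0,0.75],0]
    - [[0,0,0],[0,0,0.75],0]
    - [[0,0,0],[0,0,0.75],0]
    - [[0,0,0],[0,0,0.75],0]
    - [[0,0,0],[0,0,0.75],0]
    - [[0,0,0],[0,0,0.75],0]
    - [[0,0,0],[0,0,0.4],0]

```text
clock: 14.38
tcp_pos: [0.5002, -0.0341, 0.0844]
orientation: [3.14, -0.003, -0.256]
force: [0.7, -14.3, 4.5]
opening: 0.0135
grip_force: 41.6
```

Emit:
step_arm:
  steps:
    - [[0,0,0],[0,0,0.2],0]
    - [[0,0,0],[0,0,0],0]

```text
clock: 14.62
tcp_pos: [0.5002, -0.034, 0.0844]
orientation: [3.139, -0.003, -0.273]
force: [0.4, -12.9, 4.7]
opening: 0.0133
grip_force: 44.8
```

```bash
python3 - <<'E'
from h import *
s=arm.state();print(s['wrist_torque'],s['orientation'],s['tcp_pos'])
E
```

```text
[-2.06782217 -0.0367102   0.99169836] [ 3.13908678e+00 -2.99778253e-03 -2.72733542e-01] [ 0.50018589 -0.03403763  0.08444398]
```

Emit:
step_arm:
  steps:
    - [[0,0,0],[0,0,0.3],0]
    - [[0,0,0],[0,0,0],0]

```text
clock: 14.88
tcp_pos: [0.5005, -0.0341, 0.0845]
orientation: [3.139, -0.004, -0.304]
force: [0.9, -12.6, 3.6]
opening: 0.0134
grip_force: 60.3
```

```bash
python3 - <<'E'
from h import *
s=arm.state();print(s['wrist_torque'],s['orientation'],s['tcp_pos'])
E
```

```text
[-2.0972695  -0.14727749  1.17410281] [ 3.13909504 -0.00370317 -0.30366459] [ 0.50045843 -0.03412156  0.08450693]
```

Emit:
step_arm:
  steps:
    - [[0,0,0],[0,0,-0.2],0]
    - [[0,0,0],[0,0,0],0.3]
    - [[0,0,0],[0,0,0],0.6]
    - [[0,0,0],[0,0,0],0.6]
    - [[0,0,-0.5],[0,0,0],0.6]
    - [[0,0,-0.9],[0,0,0],0.6]
    - [[0,0,-0.9],[0,0,0],0.6]
    - [[0,0,-0.9],[0,0,0],0.6]
    - [[0,0,-0.9],[0,0,0],0.6]
    - [[0,0,-0.9],[0,0,0],0.6]
    - [[0,0,0],[0,0,0],0.6]

```text
clock: 16.25
tcp_pos: [0.5003, -0.0322, 0.211]
orientation: [-3.141, -0.004, -0.288]
force: [0.3, -0.7, -0.3]
opening: 0.0516
grip_force: 0.0
```

```bash
python3 - <<'E'
from h import *
d=snap('wrist','w4');cv2.imwrite('pics/w4b.png',cv2.resize(d['color'][:,:,::-1],(768,576)))
E
```

```text
(no output)
```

View pics/w4b.png

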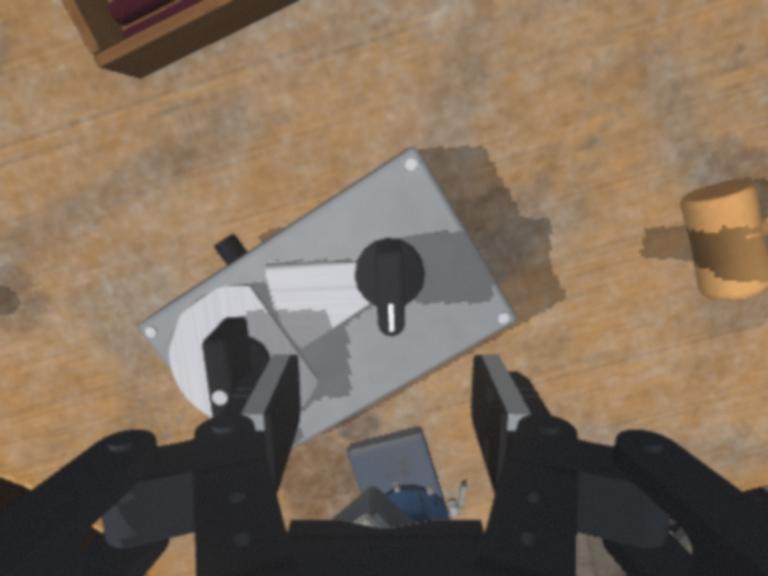

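The selector bar is at about −14°, turned roughly 60°. I'll do one final top-view check of both handles.

Emit:
step_arm:
  steps:
    - [[-0.8,0.9,-0.5],[0,0,0],0.6]
    - [[-0.8,0.9,0],[0,0,0],0.6]
    - [[-0.8,0.9,0],[0,0,0],0.6]
    - [[-0.8,0.9,0],[0,0,0],0.6]
    - [[-0.8,0.9,0],[0,0,0],0.6]
    - [[-0.8,0.9,0],[0,0,0],0.6]
    - [[0,0.9,0],[0,0,0],0.6]
    - [[0,0.9,0],[0,0,0],0.6]
    - [[0,0.9,0],[0,0,0],0.6]
    - [[0,0.9,0],[0,0,0],0.6]
    - [[0,0,0],[0,0,0],0.6]

```text
clock: 17.68
tcp_pos: [0.3195, -0.2143, 0.2206]
orientation: [-3.141, 0.001, -0.29]
force: [-0.5, 0.2, -0.6]
opening: 0.0514
grip_force: 0.0
```

```bash
python3 - <<'E'
from h import *
im=snap('top','t2')['color'][165:275,200:345,::-1]
cv2.imwrite('pics/t2c.png',cv2.resize(im,None,fx=5.4,fy=5.4,interpolation=cv2.INTER_CUBIC))
E
```

```text
(no output)
```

View pics/t2c.png

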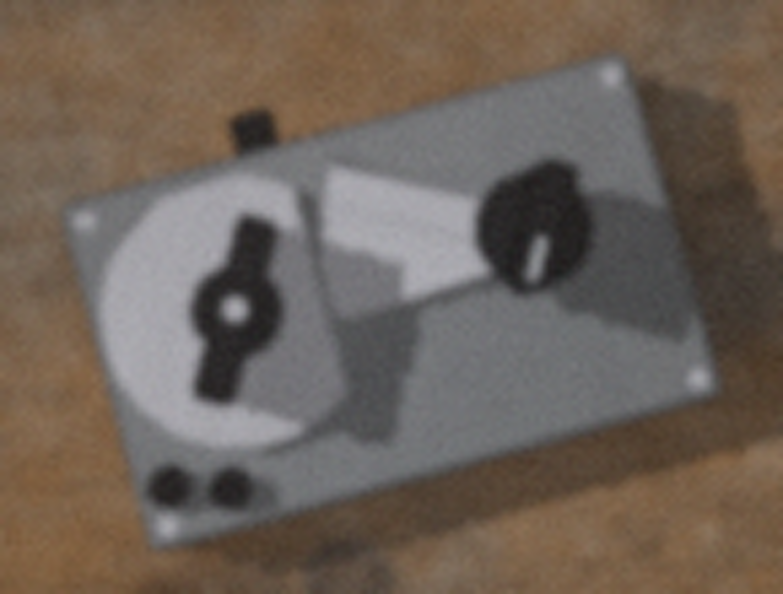

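The top view shows the isolator bar from (257,220) to (215,400), with its flat square to the selector. The selector bar runs from (560,165) to (535,285), with its fan swung over against the flat. Both handles are on, and the arm is clear.

```bash
python3 -c "
from plant import arm
print(arm.job_done())"
```

```text
the job is handed in; nothing more can be done
None
```

I turned the isolator and then the selector clockwise until each met a hard stop, let go of both, and handed the job in with the arm clear at about 18 s; the isolator turned only about 55° in the images, so I judge that it started roughly 5° on rather than stopping short.

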